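# Closing-switch check on a binding machine guard

## Robot

A 7-joint arm with a two-finger parallel gripper is mounted at the origin on the work surface. World frame = base frame: x ahead of the robot, y to its left, z up, the work surface at z = 0. Lengths are in m, angles in rad, forces in N, time in s.
With the tool pointing down it reaches from about 0.425 to 0.875 m from the base axis. Payload 4.7 kg.
Tool frame: the origin (TCP) lies between the finger pads; the fingertips stand ctrl.tip_reach ahead of it and the grasp point (between the pads) lies 5 mm behind it (ctrl.tip_reach is the distance from the TCP to the fingertips, in m); z points along the fingers, y is the direction in which the jaws open and shut (so a half turn about z gives the same grasp; the last joint's range is limited). The gripper opens to 87 mm and grips with 3 to 60 N. Pads are 19 mm wide; open, the fingers measure 117 mm over their backs; the gripper's body (75 mm by 190 mm) begins 51 mm behind the grasp point.
Start: joints at [-1.252, 0.321, -0.07, 1.45, 0.023, 1.371, -0.057], TCP at [0.195, 0.62, 0.237] pointing down, gripper open.
Joint ranges: [-2.86, 2.86], [-0.3, 2.09], [-1.38, 1.24], [0.06, 2.45], [-1.56, 4.7], [0.09, 2.05], [-2.69, 2.69]. Speed limits (rad/s): [2.57, 2.57, 3.14, 3.14, 3.14, 3.14, 3.14].

## Interface

Orientations are given as a rotation vector (axis times angle).
In Python, from bench import ctrl gives the robot as it stands.
- The arm moves only by the shell command python3 -m handwheel 'ROWS' [FORCE]. ROWS is JSON, a list of rows, each a list of 7 numbers: the shift along the tool's x, y, z in mm, then the turn, a rotation vector about the tool's x, y, z in rad, then the gripper's target within -1 to 1 (shut at 1, half-way at 0, fully open at -1). In form: [[dx, dy, dz, ax, ay, az, grip], ...]. A call has 1 to 12 rows; each row is the pose to reach, as a shift and turn from the pose commanded when the call began, along the tool's axes at that moment; what a row does not reach only later rows make up. A row lasts 1/8 s, in which the tool goes at most 62.5 mm and 10.7 degrees, less where a joint would pass 70% of its speed; a pose out of reach is approached as far as the arm can. A call with a gripper value outside its range is refused whole. The fingers move at their own pace and stop on an object; FORCE is the grip in N (left out, the last holds). Time passes only in rows, so rows that repeat a pose let the fingers close. It gives the time, the measured TCP pose, the force and the opening at its end, in the units of the state.
- ctrl.get_state(): the state, without advancing time (a new reading comes with each control period).
- ctrl.get_image(name): name is "side" or "top" or "wrist"; returns the picture (420x560x3 uint8, red, green, blue); there is no depth.
- ctrl.camera_model(name): a dict with "mtx" (3x3 intrinsics, pixels), "xyz" and "orientation" of the camera in the world. Camera axes: x right, y up, looking along -z (the intrinsics and any distortion apply to the point x, -y, -z); pixel columns grow to the right and rows downward; lengths in m; the calibration is good to about 2 mm. A picture is of the moment at which its call begins: read the wrist's pose just before it. camera_model takes no time and is no camera call; for the wrist camera it gives the pose at the moment of the call.
- ctrl.close_job(): hands the job in, once; it reports no verdict.
The state is a dict: "time": time; "joint_positions": joint angles; "qd": joint speeds; "joint_torque": joint torques, N m; "position": TCP position; "tool_rot": TCP orientation; "ft_force": force on the tool from outside, world axes, zero at the start; "torque": the same for the moment, N m; "grip_width": opening from 0.0 (shut) to 1.0 (fully open).
Only numpy, scipy, OpenCV 4.12 (cv2) and the standard library are available. Lean on these libraries where they do the work, as an engineer would, in place of code of your own. Each camera call takes 0.05 s, during which the arm holds its last target.

## Task

Check the guard of the desktop punch machine: it rests slightly ajar on its spring plunger, so first press it down until you feel it seat fully home and keep it pressed there for half a second, then swing it up until it lines up with the steel pointer at its side. Finish while still holding the guard still at that angle, because it falls shut if let go. Leave the pointer where it is set and do not move the things on the desk.

Things in the scene. Friction and masses are not known exactly. Their poses are not given: they have to be found in the camera images.
- hinge (a point): point on the guard's hinge line, at the middle of its width, 112 mm above the desk, fixed to the white desktop punch machine (275 deep x 340 wide, side walls 105 mm high). Its y axis is the hinge line, its z axis is up, its -x axis points level from the hinge towards the machine's front, where the grip bar is when the guard is shut. The machine's front face is 205 mm from the hinge line towards -x, its top there 105 mm above the desk.
- guard (a joint): angle of the guard, rad: 0 = fully home (level, on a hard stop), growing as its front edge rises, up to 1.35. The guard is a flat dark-framed flap with a clear window, 250 wide, 8 thick, ending 200 mm from the hinge. It starts ajar at about 0.07 on a spring plunger; pressing it home needs 4 to 8 N down at the grip bar, after which it stops hard. It has almost no hinge friction: it weighs 0.3 to 0.7 kg and falls when let go.
- guard_bar (a point): middle of the guard's grip bar: a straight round aluminium bar 12 mm in diameter and 150 mm long, parallel to the hinge line and 250 mm from it, in the plane of the guard. It stands 50 mm beyond the guard's front edge on two 10 mm arms at its ends, so fingers can pass down on both sides of it. Axes turn with the guard: -x points from hinge to bar, y along the bar.
- mark (a joint): angle of the pointer, rad, on the same scale as guard: the guard lines up with it when both values are equal. The pointer is a slim steel rod, 7 mm thick, 200 mm long with a 22 mm disc at its tip, standing out from the same hinge line just outside the guard, 167 mm to the +y side of its middle, on the outer side of a small upright square aluminium scale plate (105 mm). It stays where it is set (0.45 to 0.95) unless knocked.
- mark_tip (a point): centre of the disc at the pointer's tip, 200 mm from the hinge line. Axes turn with the pointer: -x points from the hinge line to the tip.
- cup: lidded paper drink cup, 90 mm wide, 129 high, origin under its centre; stands at the machine's side, to be left alone
- tape: cardboard-coloured tape roll lying flat, 100 mm across, 24 high, origin under its centre; to be left alone
- stapler: black stapler, 150 x 36 x 54 high, lying along its x axis, origin under its centre; to be left alone

How it is judged:
By the outcome, as a careful person would: the job done as asked, in the order asked, and still so for the second after the job is handed in, while the arm keeps its last pose, push and grip.
It also fails if it takes over 38 s, if anything falls off the work surface, if the arm or the gripper's body presses on something with over 40 N, if the wrist force passes 120 N, or if a joint passes its speed limit or range.

## Working session

There is one attempt and no reset: what is moved stays moved. The work goes in short steps, Python scripts to look and compute and a shell command to move; the robot and the scene stay as the last step left them, time stands still between calls to the robot, and variables do not carry over. Pictures are saved under pics/ and viewed, and the job is handed in when it is done.

```bash
mkdir -p pics && ls && python3 - <<'E'
from bench import ctrl
import cv2
s=ctrl.get_state()
print(s['time'],s['position'],s['tool_rot'],s['ft_force'],s['grip_width'],ctrl.tip_reach)
for n in ['side','top']:
    m=ctrl.camera_model(n);print(n,m)
    im=ctrl.get_image(n);cv2.imwrite(f'pics/{n}0.png',im[:,:,::-1])
E
```

```text
pics
0.0 [0.19495411 0.61953278 0.23547194] [-4.76848539e-01 -3.10499305e+00  2.96979986e-03] [-0.04012074 -0.49957984 -0.43449335] 0.9993274399388388 0.014
side {'mtx': array([[388.67716735,   0.        , 279.97931128],
       [  0.        , 388.67716735, 204.29161942],
       [  0.        ,   0.        ,   1.        ]]), 'xyz': array([ 0.31140368, -0.76212432,  0.65354637]), 'orientation': array([ 0.95960675, -0.13488692, -0.30345402])}
top {'mtx': array([[480.45395273,   0.        , 283.91455809],
       [  0.        , 480.45395273, 207.1141485 ],
       [  0.        ,   0.        ,   1.        ]]), 'xyz': array([0.41549898, 0.01899914, 1.4318039 ]), 'orientation': array([ 0.09135124, -0.09477249, -1.54923444])}
```

View pics/side0.png

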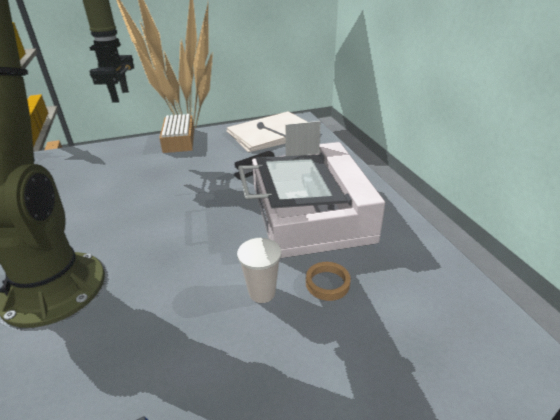

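View pics/top0.png

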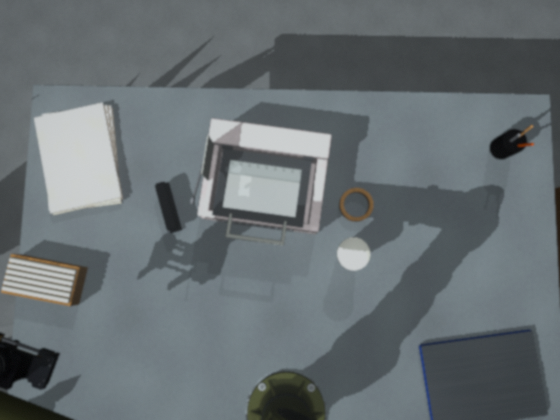

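The side view shows the machine around (315,190), with the bar near (245,183) and the pointer disc near (261,126). In the top view the bar runs from about (229,237) to (285,243). I'll zoom in.

```bash
python3 - <<'E'
import cv2
a=cv2.imread('pics/side0.png')[100:270,220:400]; cv2.imwrite('pics/side0z.png',cv2.resize(a,None,fx=4.4,fy=3.5*1.0 and 3.5,interpolation=cv2.INTER_CUBIC) if 0 else cv2.resize(a,None,fx=3.5,fy=3.5,interpolation=cv2.INTER_CUBIC))
a=cv2.imread('pics/top0.png')[110:260,180:380]; cv2.imwrite('pics/top0z.png',cv2.resize(a,None,fx=4,fy=4,interpolation=cv2.INTER_CUBIC))
E
```

```text
(no output)
```

View pics/side0z.png

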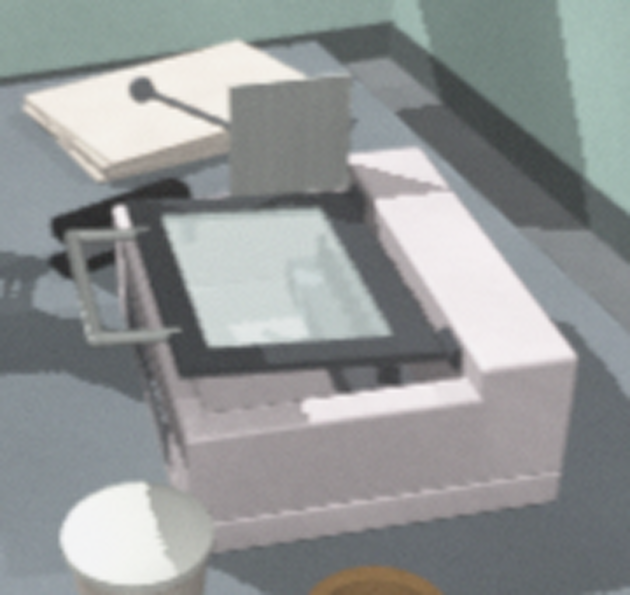

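View pics/top0z.png

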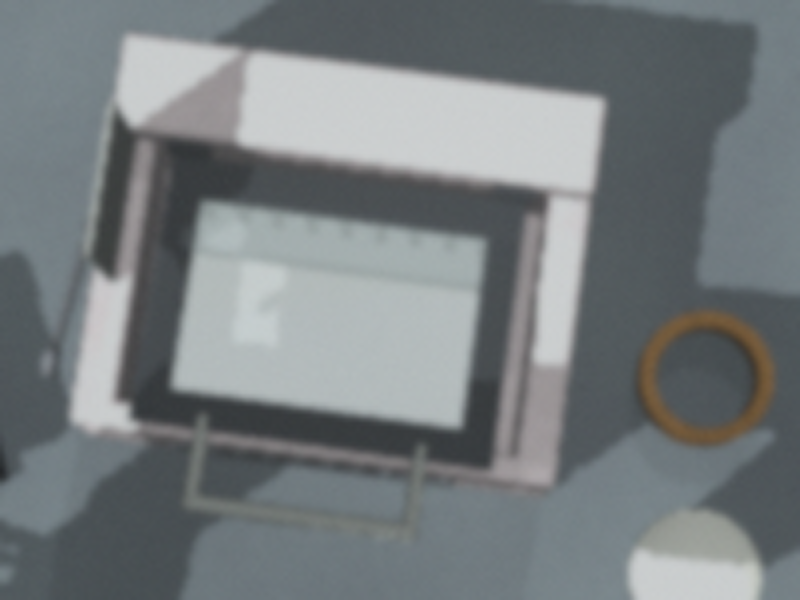

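```bash
cat > h.py <<'E'
import numpy as np
from scipy.spatial.transform import Rotation as R
from bench import ctrl
def ray(n,p,m=None):
    m=m or ctrl.camera_model(n)
    d=np.linalg.inv(m['mtx'])@[p[0],p[1],1.]; d=np.array([d[0],-d[1],-d[2]])
    d=R.from_rotvec(m['orientation']).apply(d); return np.array(m['xyz']),d/np.linalg.norm(d)
def plane(n,p,z):
    o,d=ray(n,p); return o+d*(z-o[2])/d[2]
def tri(*obs):
    A=np.zeros((3,3));b=np.zeros(3);L=[ray(*o) for o in obs]
    for o,d in L:
        P=np.eye(3)-np.outer(d,d);A+=P;b+=P@o
    x=np.linalg.solve(A,b); return x,[np.linalg.norm(np.cross(x-o,d)) for o,d in L]
E
python3 - <<'E'
from h import *
t=lambda u,v:(180+(u+.5)/4-.5,110+(v+.5)/4-.5)
s=lambda u,v:(220+(u+.5)/3.5-.5,100+(v+.5)/3.5-.5)
BL=tri(('top',t(190,503)),('side',s(68,236)));BR=tri(('top',t(415,532)),('side',s(92,338)));D=tri(('top',t(47,360)),('side',s(141,90)))
print('BL',BL);print('BR',BR,np.linalg.norm(BL[0]-BR[0]));print('disc',D)
print('bar top plane',plane('top',t(190,503),.1295),plane('top',t(415,532),.1295))
fl=plane('top',t(72,422),.105);fr=plane('top',t(553,487),.105);print('front',fl,fr,np.linalg.norm(fl-fr))
bl=plane('top',t(125,35),.105);br=plane('top',t(605,98),.105);print('back',bl,br)
for a,b in((fl,fr),(BL[0],BR[0]),(bl,br)): print(np.arctan2((a-b)[1],(a-b)[0]))
E
```

```text
BL (array([0.48977147, 0.17026947, 0.12893108]), [np.float64(0.0011127045778804854), np.float64(0.001112704577880576)])
BR (array([0.47203772, 0.01760837, 0.13164123]), [np.float64(0.0020998360562416644), np.float64(0.0020998360562415734)]) 0.15371156030550615
disc (array([0.57686478, 0.25659154, 0.20364867]), [np.float64(9.358238732869993e-06), np.float64(9.358238732870265e-06)])
bar top plane [0.49083743 0.17002357 0.1295    ] [0.47420553 0.01724787 0.1295    ]
front [0.54680486 0.25652473 0.105     ] [ 0.50822185 -0.07755959  0.105     ] 0.3363048957366321
back [0.82378155 0.23012704 0.105     ] [ 0.78478741 -0.11136271  0.105     ]
1.4558168891210506
1.4551505037196226
1.4571004521515198
```

```bash
cat >> h.py <<'E'
YAW=1.456-np.pi/2
MX=np.array([np.cos(YAW),np.sin(YAW),0]);MY=np.array([-np.sin(YAW),np.cos(YAW),0])
H=np.array([0.7303,0.0657,0.112])
def tgt(sign):
    z=np.array([0,0,-1.]);y=sign*MX;x=np.cross(y,z);return R.from_matrix(np.c_[x,y,z])
def rel(p,Rt,s=None):
    s=s or ctrl.get_state();R0=R.from_rotvec(s['tool_rot'])
    return R0.inv().apply(np.array(p)-s['position'])*1000,(R0.inv()*Rt).as_rotvec()
E
python3 - <<'E'
from h import *
s=ctrl.get_state();print(R.from_rotvec(s['tool_rot']).as_matrix().round(3), YAW)
bar=np.array([.4817,.094,.1295])
for sg in(1,-1):
    print(sg,rel(bar+[0,0,.115],tgt(sg)))
import cv2
m=ctrl.camera_model('wrist');print(m['xyz'],m['orientation'])
E
```

```text
[[-0.954  0.3   -0.   ]
 [ 0.3    0.954 -0.002]
 [-0.    -0.002 -1.   ]] -0.1147963267948966
1 (array([-431.23761056, -415.29048863,   -8.15707494]), array([-1.39480700e-03,  1.29940017e-03,  1.38077069e+00]))
-1 (array([-431.23761056, -415.29048863,   -8.15707494]), array([-1.36870063e-03, -1.46919576e-03, -1.76082108e+00]))
[0.11785198 0.6445609  0.38298445] [-0.25361492 -0.18359624  1.25649014]
```

```bash
python3 -m handwheel '[[-20,-20,-8,0,0,0.07,0.1],[-60,-58,-8,0,0,0.2,0.1],[-102,-98,-8,0,0,0.34,0.1],[-145,-140,-8,0,0,0.48,0.1],[-190,-183,-8,0,0,0.62,0.1],[-235,-226,-8,0,0,0.76,0.1],[-280,-270,-8,0,0,0.9,0.1],[-325,-313,-8,0,0,1.05,0.1],[-365,-351,-8,0,0,1.18,0.1],[-400,-385,-8,0,0,1.3,0.1],[-422,-406,-8,0,0,1.36,0.1],[-431,-415,-8,0,0,1.381,0.1]]' 20
python3 -m handwheel '[[0,0,0,0,0,0,0.1],[0,0,0,0,0,0,0.1]]'
python3 - <<'E'
from h import *
import cv2
s=ctrl.get_state();print(s['position'],s['ft_force'],s['grip_width'],s['joint_positions'])
m=ctrl.camera_model('wrist');print(m)
im=ctrl.get_image('wrist');cv2.imwrite('pics/w1.png',im[:,:,::-1])
import pickle;pickle.dump(m,open('w1.pkl','wb'))
im=ctrl.get_image('side');cv2.imwrite('pics/s1.png',im[:,:,::-1])
E
```

```text
time: 1.6
position: [0.4821, 0.0938, 0.2444]
tool_rot: [-2.347, -2.088, 0.0]
ft_force: [-0.1, 1.4, 1.1]
grip_width: 0.448
time: 1.85
position: [0.481, 0.0969, 0.2443]
tool_rot: [-2.341, -2.094, 0.0]
ft_force: [-0.3, -1.2, 0.9]
grip_width: 0.448
[0.48102928 0.09687097 0.24434996] [-0.25985177 -1.24655808  0.94174665] 0.44766192493167284 [-0.71598115 -0.03890347  0.454888    1.83728286  0.0169447   1.33982163
 -0.37650311]
{'mtx': array([[294.79366345,   0.        , 277.44242963],
       [  0.        , 294.79366345, 210.46370127],
       [  0.        ,   0.        ,   1.        ]]), 'xyz': array([0.48821722, 0.17643201, 0.39180073]), 'orientation': array([-0.29139509,  0.01619736, -0.11071984])}
```

View pics/w1.png

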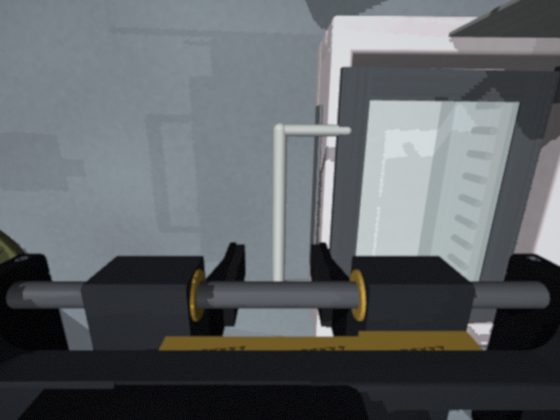

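View pics/s1.png

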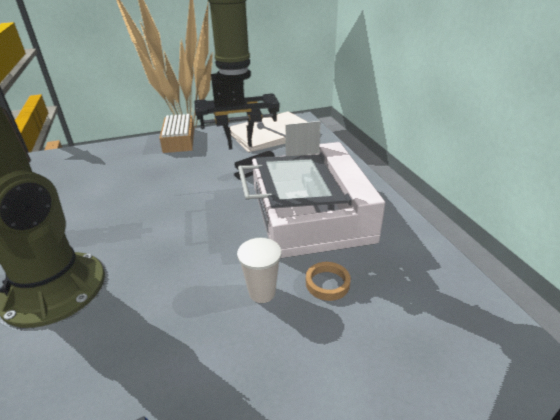

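The wrist view shows the bar running vertically at column ~280 between the jaws (inner edges at about 243 and 312). The bar's far corner is at (280,130). Next I'll check the lateral offset from this view.

```bash
python3 - <<'E'
from h import *
import pickle
m=pickle.load(open('w1.pkl','rb'));s=ctrl.get_state()
R0=R.from_rotvec(s['tool_rot'])
for p in((279.5,150),(280,270)):
    o,d=ray('wrist',p,m);q=o+d*(.1295-o[2])/d[2]
    print(q,R0.inv().apply(q-s['position'])*1000)
print(rel([.4817,.094,.1295],tgt(1)))
E
```

```text
[0.48740762 0.15286467 0.1295    ] [ 5.66732542e+01 -1.52666143e-02  1.14970174e+02]
[0.4751437  0.03678321 0.1295    ] [-60.05184598   0.73259815 114.94236996]
(array([ -2.46082236,   0.87217856, 114.95590095]), array([-0.00036855, -0.00023527,  0.0031305 ]))
```

```bash
python3 -m handwheel '[[-2,0.5,15,0,0,0,0.1],[-2,0.5,40,0,0,0,0.1],[-2,0.5,65,0,0,0,0.1],[-2,0.5,90,0,0,0,0.1],[-2,0.5,108,0,0,0,0.1],[-2,0.5,117,0,0,0,0.1],[-2,0.5,119,0,0,0,0.1],[-2,0.5,119,0,0,0,0.1]]' 20
python3 - <<'E'
from h import *
import cv2
s=ctrl.get_state();print(s['position'],s['ft_force'],s['grip_width'])
im=ctrl.get_image('side');cv2.imwrite('pics/s2.png',cv2.resize(im[100:270,180:380,::-1],None,fx=3.5,fy=3.5,interpolation=cv2.INTER_CUBIC))
E
```

```text
time: 2.95
position: [0.4823, 0.0929, 0.126]
tool_rot: [2.345, 2.09, 0.001]
ft_force: [-1.0, -0.9, 0.6]
grip_width: 0.452
[0.48229879 0.09291461 0.12595291] [-0.96851815 -0.90301986  0.5774461 ] 0.45175277064456804
```

View pics/s2.png

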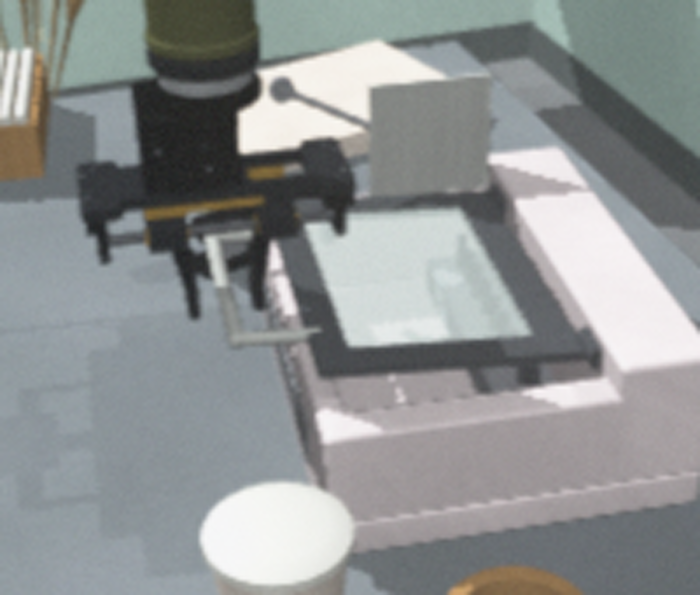

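The bar, centred around (225,280) in the crop, lies between the two fingers and nothing is touching. Now I'll close on it.

```bash
python3 -m handwheel '[[0,0,0,0,0,0,1],[0,0,0,0,0,0,1],[0,0,0,0,0,0,1],[0,0,0,0,0,0,1],[0,0,0,0,0,0,1],[0,0,0,0,0,0,1]]' 30
```

```text
time: 3.75
position: [0.482, 0.0928, 0.1256]
tool_rot: [-2.345, -2.09, -0.0]
ft_force: [-0.0, 0.7, 0.2]
grip_width: 0.129
```

```bash
python3 -m handwheel '[[0,0,3,0,0,0,1],[0,0,6,0,0,0,1],[0,0,9,0,0,0,1],[0,0,12,0,0,0,1],[0,0,12,0,0,0,1]]' 30; python3 -m handwheel '[[0,0,1,0,0,0,1],[0,0,2,0,0,0,1],[0,0,2,0,0,0,1]]'; python3 -m handwheel '[[0,0,1,0,0,0,1],[0,0,2,0,0,0,1],[0,0,2,0,0,0,1]]'
```

```text
time: 4.38
position: [0.4814, 0.0929, 0.1133]
tool_rot: [-2.345, -2.09, 0.001]
ft_force: [-4.9, 0.5, 3.9]
grip_width: 0.127
time: 4.75
position: [0.4814, 0.0929, 0.1114]
tool_rot: [-2.345, -2.09, 0.001]
ft_force: [-4.7, -0.1, 5.1]
grip_width: 0.123
time: 5.12
position: [0.4814, 0.0929, 0.1095]
tool_rot: [-2.345, -2.09, 0.001]
ft_force: [-4.9, -0.3, 5.5]
grip_width: 0.124
```

```bash
python3 -m handwheel '[[0,0,1,0,0,0,1],[0,0,2,0,0,0,1],[0,0,2,0,0,0,1]]'; python3 -m handwheel '[[0,0,1,0,0,0,1],[0,0,2,0,0,0,1],[0,0,2,0,0,0,1]]'
```

```text
time: 5.5
position: [0.4814, 0.0929, 0.1075]
tool_rot: [-2.345, -2.09, 0.001]
ft_force: [-4.5, 0.2, 6.0]
grip_width: 0.125
time: 5.88
position: [0.4814, 0.093, 0.1066]
tool_rot: [-2.344, -2.089, 0.001]
ft_force: [-8.4, -1.0, 14.3]
grip_width: 0.129
```

Force jumped from 6 to 14 N and the travel stopped at z=0.1066, so the guard is seated. I'll add a little more press and hold it well over 0.5 s.

```bash
python3 -m handwheel '[[0,0,1,0,0,0,1],[0,0,1,0,0,0,1],[0,0,1,0,0,0,1],[0,0,1,0,0,0,1]]'; python3 -m handwheel '[[0,0,0,0,0,0,1],[0,0,0,0,0,0,1],[0,0,0,0,0,0,1],[0,0,0,0,0,0,1],[0,0,0,0,0,0,1]]'
python3 - <<'E'
from h import *
import cv2
s=ctrl.get_state();print(s['position'],s['ft_force'],s['grip_width'],R.from_rotvec(s['tool_rot']).as_matrix().round(3))
for n in('side','top'):
    im=ctrl.get_image(n);cv2.imwrite(f'pics/{n}3.png',im[:,:,::-1])
s=ctrl.get_state();print(s['position'],s['ft_force'])
a=cv2.imread('pics/side3.png')[100:250,220:380];cv2.imwrite('pics/side3z.png',cv2.resize(a,None,fx=4,fy=4,interpolation=cv2.INTER_CUBIC))
a=cv2.imread('pics/top3.png')[150:290,180:330];cv2.imwrite('pics/top3z.png',cv2.resize(a,None,fx=4,fy=4,interpolation=cv2.INTER_CUBIC))
E
```

```text
time: 6.38
position: [0.4814, 0.093, 0.1064]
tool_rot: [-2.344, -2.089, 0.001]
ft_force: [-10.9, -1.0, 19.9]
grip_width: 0.128
time: 7.0
position: [0.4814, 0.093, 0.1064]
tool_rot: [-2.344, -2.089, 0.001]
ft_force: [-10.0, -0.8, 19.9]
grip_width: 0.127
[0.48138691 0.09295469 0.10641989] [-10.02289448  -0.83290968  19.85052634] 0.12741181946840494 [[ 0.115  0.993 -0.002]
 [ 0.993 -0.115  0.001]
 [ 0.001 -0.002 -1.   ]]
[0.4813726  0.09297014 0.10641067] [-11.3035388   -2.27509428  19.44272139]
```

View pics/side3z.png

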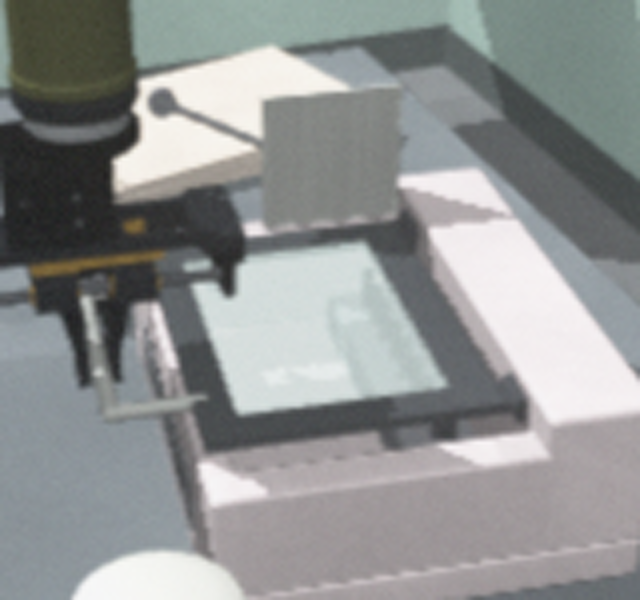

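View pics/top3z.png

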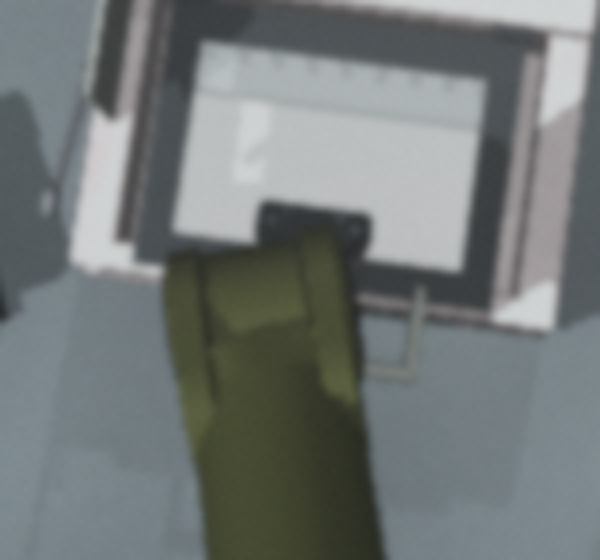

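The guard is seated and held (19.9 N, over 0.6 s). The disc shows at (161,102) in the side crop and (47,200) in the top crop. Now I'll work out a precise pointer angle.

```bash
cat > pt.py <<'E'
from h import *
import cv2
Hc=np.array([*(np.array([.4814,.0930])+.25*MX[:2]),.112])
# shift lateral coordinate from front-edge/bar middle
def mf(q,Hh): d=q-Hh; return np.array([d@MX,d@MY,d[2]])
def inter(n,p,yl,Hh):
    o,d=ray(n,p); t=((Hh+yl*MY-o)@MY)/(d@MY); return mf(o+t*d,Hh)
def disc_side(f):
    im=cv2.imread(f);g=cv2.cvtColor(im,cv2.COLOR_BGR2GRAY)[114:138,248:273]
    m=cv2.resize(g,None,fx=8,fy=8,interpolation=cv2.INTER_CUBIC)
    b=(m<115).astype(np.uint8)
    b=cv2.morphologyEx(b,cv2.MORPH_OPEN,cv2.getStructuringElement(cv2.MORPH_ELLIPSE,(29,29)))
    n,l,st,c=cv2.connectedComponentsWithStats(b)
    return [(248+(c[i][0]+.5)/8-.5,114+(c[i][1]+.5)/8-.5,st[i][4]/64,st[i][2]/8,st[i][3]/8) for i in range(1,n)]
E
python3 - <<'E'
from pt import *
for f in('side0','s1','side3'): print(f,disc_side(f'pics/{f}.png'))
g=cv2.imread('pics/side0.png',0)[118:134,252:282];print(g)
g=cv2.imread('pics/top0.png',0)[190:212,184:202];print(g)
E
```

```text
side0 [(np.float64(260.14872147083685), np.float64(125.25322273879966), np.float64(18.484375), np.float64(4.875), np.float64(5.0))]
s1 [(np.float64(254.78445793690537), np.float64(120.9974112955147), np.float64(218.421875), np.float64(25.0), np.float64(24.0)), (np.float64(260.1579486626402), np.float64(125.25803494391717), np.float64(18.109375), np.float64(4.875), np.float64(4.875))]
side3 [(np.float64(250.5805142719176), np.float64(125.15829890546196), np.float64(145.609375), np.float64(7.25), np.float64(24.0)), (np.float64(260.11284722222223), np.float64(125.23350694444444), np.float64(18.0), np.float64(4.75), np.float64(5.0))]
[[ 93  96  97  98 106 118 129 148 169 186 199 221 234 236 237 238 237 239
  237 237 238 238 238 238 238 238 238 238 239 239]
 [109 124 135 153 168 185 203 225 236 238 237 238 239 240 240 238 237 237
  238 238 238 237 238 238 238 239 237 240 239 239]
 [176 199 215 227 235 237 237 236 237 238 238 239 241 239 238 238 238 238
  238 237 237 238 237 238 238 237 238 238 238 238]
 [235 237 237 238 239 237 232 224 218 222 229 236 239 239 239 238 239 240
  239 238 239
[... 2489 characters left out ...]
120 123 137 168 191 200]
 [ 84  85  85  85  86  91 102 107  98  87  90 106 119 121 138 170 194 201]
 [ 86  86  86  85  85  88  92  94  89  83  89 104 116 124 139 173 194 201]
 [ 84  86  86  85  84  85  86  86  86  84  89 101 114 126 147 177 195 201]
 [ 86  84  85  83  85  85  85  86  85  84  86  95 111 130 156 181 196 201]
 [ 83  84  85  84  84  86  84  84  85  85  85  92 108 134 164 188 199 201]
 [ 84  83  84  84  85  85  85  84  84  83  85  90 104 132 168 192 200 201]
 [ 85  83  83  83  84  85  85  84  85  85  85  87  98 131 169 193 201 201]
 [ 83  84  84  84  83  84  85  85  85  85  86  87  97 129 171 194 201 201]
 [ 84  84  82  83  83  84  85  85  85  85  86  88 101 134 173 195 201 202]]
```

```bash
python3 - <<'E'
from pt import *
ps=(260.15,125.2)
g=cv2.imread('pics/top0.png',0)[196:206,187:194].astype(float)-86; g[g<4]=0
r,c=np.mgrid[196:206,187:194]; pt=((g*c).sum()/g.sum(),(g*r).sum()/g.sum());print(pt)
for Hh in(H,Hc):
    print(Hh)
    q,e=tri(('side',ps),('top',pt));m=mf(q,Hh);print('tri',m,e,np.hypot(m[0],m[2]),np.arctan2(m[2],-m[0]))
    for n,p in(('side',ps),('top',pt)):
        for yl in(.163,.167,.172):
            m=inter(n,p,yl,Hh);print(n,yl,m,np.hypot(m[0],m[2]),np.arctan2(m[2],-m[0]))
E
```

```text
(np.float64(191.10747663551402), np.float64(200.2398753894081))
[0.7303 0.0657 0.112 ]
tri [-0.17478991  0.17233832  0.09189285] [np.float64(0.0012084684195788006), np.float64(0.0012084684195787425)] 0.19747356500805516 0.4840215567741976
side 0.163 [-0.1748977   0.163       0.09596734] 0.19949670362403407 0.5018488610835791
side 0.167 [-0.17433093  0.167       0.09424256] 0.1981739948671301 0.49559439964719376
side 0.172 [-0.17362247  0.172       0.09208658] 0.196531675235724 0.48765834175434014
top 0.163 [-0.18086555  0.163       0.13738198] 0.2271258593246995 0.6496046075222526
top 0.167 [-0.17880382  0.167       0.1181127 ] 0.21429282377110945 0.5837709513629845
top 0.172 [-0.17622665  0.172       0.09402609] 0.19974167995335132 0.49012758230443576
[0.72975453 0.06436391 0.112     ]
tri [-0.17440108  0.1737281   0.09189285] [np.float64(0.0012084684195788006), np.float64(0.0012084684195787425)] 0.19712947855861354 0.48493943741364925
side 0.163 [-0.17470578  0.163       0.0965666 ] 0.1996176838721886 0.5049432406929781
side 0.167 [-0.17413901  0.167       0.09484182] 0.19829111815846404 0.49871320555146875
side 0.172 [-0.17343055  0.172       0.09268585] 0.1966438979386748 0.49080786176213836
top 0.163 [-0.18119305  0.163       0.14407698] 0.2314931906171874 0.671781084993503
top 0.167 [-0.17913132  0.167       0.12480769] 0.21832313127151673 0.6085336979198153
top 0.172 [-0.17655415  0.172       0.10072109] 0.20326363801555541 0.5184327593137046
```

The pointer comes out at about 0.488 rad. I'll swing up the arc to just under that, keeping the tool vertical so the round bar turns in the pads.

```bash
python3 -m handwheel '[[0,0,-6,0,0,0,1],[0,0.5,-14,0,0,0,1],[0,1,-24,0,0,0,1],[0,2,-36,0,0,0,1],[0,4.5,-51,0,0,0,1],[0,8,-66,0,0,0,1],[0,12,-80,0,0,0,1],[0,17,-93,0,0,0,1],[0,21.5,-104,0,0,0,1],[0,25.5,-112,0,0,0,1],[0,27.5,-116,0,0,0,1],[0,27.5,-116,0,0,0,1]]' 30
python3 -m handwheel '[[0,0,0,0,0,0,1],[0,0,0,0,0,0,1],[0,0,0,0,0,0,1],[0,0,0,0,0,0,1]]'
cat >> pt.py <<'E'
def ang():
    s=ctrl.get_state();d=s['position']-np.array([.4814,.0930,.1064])
    print('t',s['time'],'pos',s['position'].round(4),'F',np.round(s['ft_force'],1),'w',round(s['grip_width'],3),'th_z',np.arcsin(d[2]/.25).round(4),'th_x',np.arccos(1-d@MX/.25).round(4),'th',np.arctan2(d[2],.25-d@MX).round(4))
E
python3 - <<'E'
from pt import *
ang()
for n in('side','top','wrist'):
    im=ctrl.get_image(n);cv2.imwrite(f'pics/{n}4.png',im[:,:,::-1])
a=cv2.imread('pics/side4.png')[90:230,220:380];cv2.imwrite('pics/side4z.png',cv2.resize(a,None,fx=4,fy=4,interpolation=cv2.INTER_CUBIC))
a=cv2.imread('pics/top4.png')[130:270,170:330];cv2.imwrite('pics/top4z.png',cv2.resize(a,None,fx=4,fy=4,interpolation=cv2.INTER_CUBIC))
E
```

```text
time: 8.6
position: [0.508, 0.0897, 0.2216]
tool_rot: [-2.343, -2.088, 0.004]
ft_force: [-8.9, 0.8, 1.7]
grip_width: 0.125
time: 9.1
position: [0.5078, 0.0897, 0.2213]
tool_rot: [-2.343, -2.089, 0.004]
ft_force: [-9.6, 1.7, 1.3]
grip_width: 0.129
t 9.1 pos [0.5078 0.0897 0.2213] F [-9.6  1.7  1.3] w 0.129 th_z 0.4777 th_x 0.4655 th 0.4751
```

View pics/side4z.png

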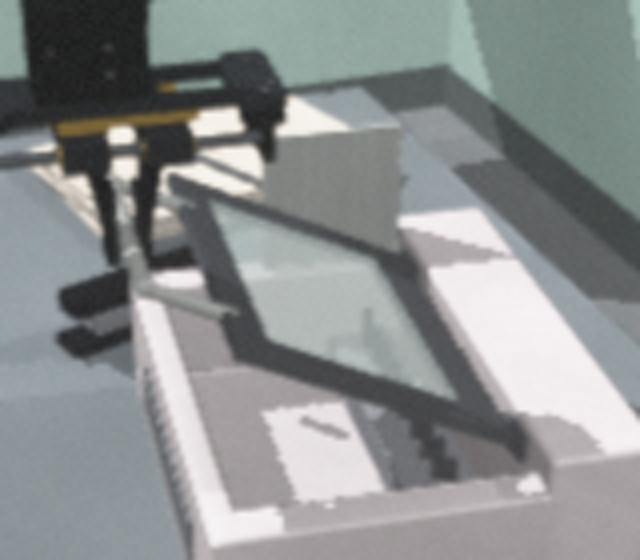

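View pics/top4z.png

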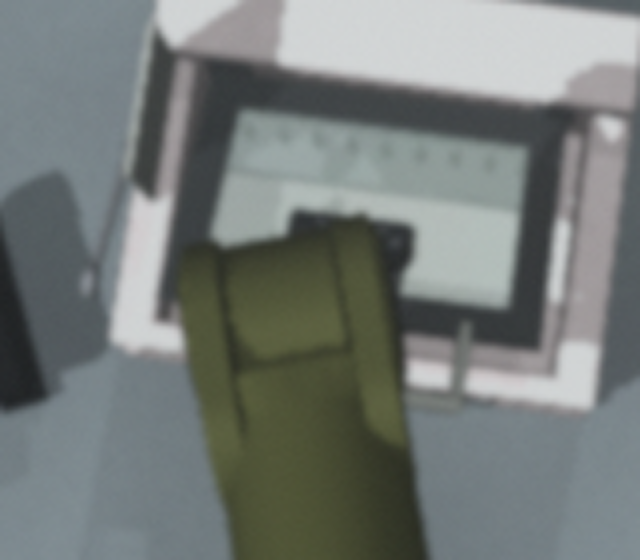

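View pics/wrist4.png

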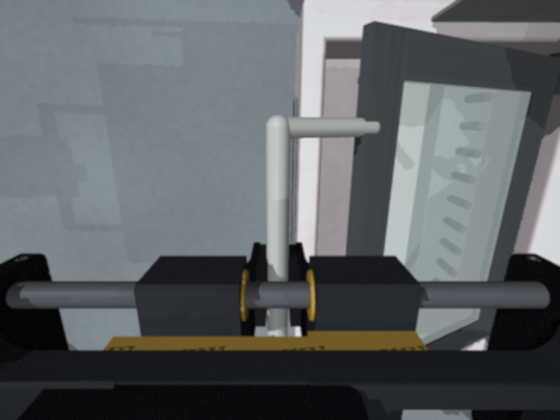

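In the side view the gripper now hides the disc (crop ~(161,142)). The rod is still visible from (195,155) to (262,178), and the guard's far front corner is near (170,180). I'll zoom in for a proper comparison.

```bash
python3 - <<'E'
import cv2
a=cv2.imread('pics/side4.png')[115:185,245:325];cv2.imwrite('pics/side4zz.png',cv2.resize(a,None,fx=8,fy=8,interpolation=cv2.INTER_CUBIC))
E
```

```text
(no output)
```

View pics/side4zz.png

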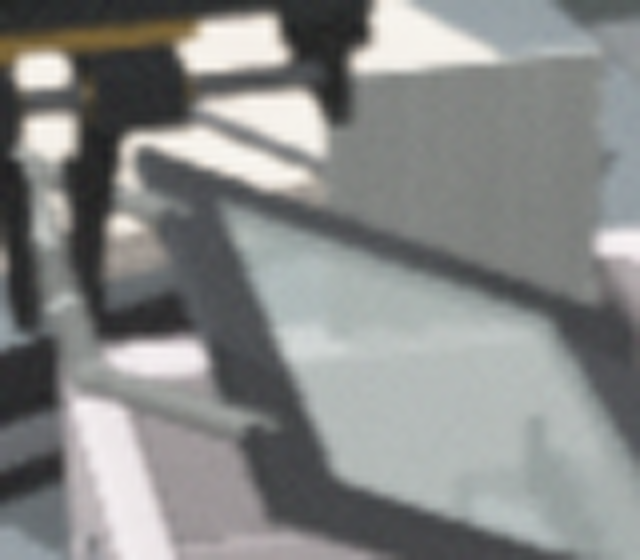

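```bash
python3 - <<'E'
from pt import *
f=lambda u,v:(245+(u+.5)/8-.5,115+(v+.5)/8-.5)
for Hh in (H,Hc):
  for nm,p,y in(('far corner mid',f(143,161),.125),('far top',f(145,148),.125),('far bot',f(150,178),.125),('bar near',f(75,372),-.075),('disc',(260.15,125.2),.167)):
    m=inter('side',p,y,Hh);print(nm,m.round(4),np.hypot(m[0],m[2]).round(4),np.arctan2(m[2],-m[0]).round(4))
# rod points
  for p in(f(205,112),f(260,137),f(318,165)):
    m=inter('side',p,.167,Hh);print('rod',m.round(4),np.hypot(m[0],m[2]).round(4),np.arctan2(m[2],-m[0]).round(4))
# predicted pixels for theta
def proj(n,q):
    m=ctrl.camera_model(n);d=R.from_rotvec(m['orientation']).inv().apply(q-m['xyz']);d=np.array([d[0],-d[1],-d[2]]);u=m['mtx']@d;return (u[:2]/u[2])
for th in(.475,.49):
  for r,y,t in((.2,.125,.004),(.2,.125,-.004),(.2,.167,0),(.25,-.075,0)):
    q=H+MX*(-r*np.cos(th)+t*np.sin(th))+MY*y+np.array([0,0,r*np.sin(th)+t*np.cos(th)]);p=proj('side',q);print(th,r,y,t,p.round(2),((p-[245,115]+.5)*8-.5).round(0))
E
```

```text
far corner mid [-0.1753  0.125   0.0835] 0.1941 0.4447
far top [-0.1743  0.125   0.0883] 0.1954 0.469
far bot [-0.1731  0.125   0.0768] 0.1894 0.4177
bar near [-0.2276 -0.075   0.1119] 0.2536 0.4571
disc [-0.1743  0.167   0.0942] 0.1982 0.4956
rod [-0.1455  0.167   0.0808] 0.1664 0.5066
rod [-0.1255  0.167   0.0688] 0.1431 0.5013
rod [-0.104   0.167   0.0552] 0.1177 0.4884
far corner mid [-0.1751  0.125   0.0842] 0.1942 0.4481
far top [-0.1741  0.125   0.089 ] 0.1955 0.4723
far bot [-0.1729  0.125   0.0775] 0.1895 0.4212
bar near [-0.2274 -0.075   0.1127] 0.2537 0.4602
disc [-0.1741  0.167   0.0948] 0.1983 0.4987
rod [-0.1454  0.167   0.0814] 0.1666 0.5103
rod [-0.1254  0.167   0.0694] 0.1433 0.5056
rod [-0.1039  0.167   0.0559] 0.118 0.4936
0.475 0.2 0.125 0.004 [261.97 130.89] [139. 131.]
0.475 0.2 0.125 -0.004 [260.8 133.4] [130. 151.]
0.475 0.2 0.167 0 [258.99 126.23] [115.  93.]
0.475 0.25 -0.075 0 [256.12 159.89] [ 92. 363.]
0.49 0.2 0.125 0.004 [262.44 129.96] [143. 123.]
0.49 0.2 0.125 -0.004 [261.22 132.46] [133. 143.]
0.49 0.2 0.167 0 [259.42 125.31] [119.  86.]
0.49 0.25 -0.075 0 [256.78 158.53] [ 98. 352.]
```

```bash
python3 - <<'E'
import cv2,numpy as np
a=cv2.imread('pics/side4.png')[125:190,250:300]
a=np.clip(a.astype(float)*1.3,0,255).astype(np.uint8)
cv2.imwrite('pics/side4c.png',cv2.resize(a,None,fx=9,fy=9,interpolation=cv2.INTER_CUBIC))
g=cv2.imread('pics/side4.png',0)
for r in range(132,184): print(r,g[r,256:292])
E
```

```text
132 [ 38  35  35  59 140 203 223 222 225 232 237 238 239 241 240 239 228 197
 161 135 130 136 159 190 221 231 236 239 236 202 145 132 129 130 130 127]
133 [ 41  37  41  78 184 204 158 142 173 214 229 235 239 242 242 242 241 239
 228 207 183 158 142 134 143 162 193 224 232 201 146 133 130 128 129 131]
134 [ 41  37  36  78 181 183 112  89  97 124 164 195 218 232 239 241 242 243
 242 241 239 229 201 165 135 125 133 158 188 177 143 132 130 129 131 131]
135 [ 41  41  42  85 171 172 106  87  84  84  90 103 126 173 211 228 233 239
 242 242 243 242 239 228 198 170 156 140 134 138 135 130 131 129 127 130]
136 [ 38  41  45 108 195 192 121  91  84  81  82  78  82  95 110 128 172 211
 226 233 237 241 241 240 239 236 224 183 138 133 136 131 130 131 129 131]
137 [ 39  40  55 136 206 208 151  97  82  82  80  78  81  81  81  85  97 108
 127 171 215 230 235 235 233 231 220 199 165 144 134 131 131 131 129 132]
138 [ 41  39  51 113 168 195 170 116 100  89  83  82  83  77  77  80  79  81
  86  93 123 164 190 192 193 181 164 162 161 152 141 132 128 130 129 128]
139 [ 38  36  56 115 153 164 157 148 135 11
[... 6051 characters left out ...]
49 152 149 153 152 151
 151 149 149 136 100  79  74  74  71  71  72  70  72  73  72  71  70  70]
180 [178 184 209 230 235 234 232 232 224 190 151 151 150 152 149 151 154 151
 152 149 146 143 126 107 102  91  80  75  70  71  72  73  71  71  71  71]
181 [167 177 189 224 235 234 234 232 230 206 161 147 148 147 148 150 152 158
 157 157 151 152 147 141 142 137 118 106  96  88  76  74  72  72  69  72]
182 [136 158 182 222 238 236 235 233 230 216 168 142 149 147 150 147 152 168
 176 176 175 173 174 171 172 170 161 148 139 126 106  93  85  78  74  71]
183 [132 158 186 216 235 236 235 232 231 225 191 164 170 171 173 168 170 175
 172 173 168 170 168 163 165 163 163 161 159 157 148 141 128 109 100  87]
```

View pics/side4c.png

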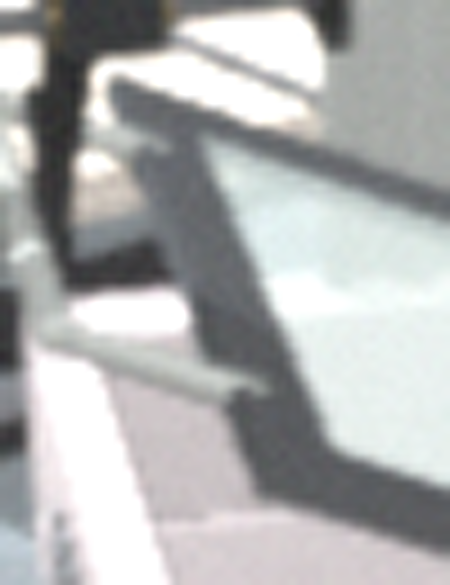

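Fitting the guard's front lower edge in the side view and extending it to the disc shows the guard about 0.026 rad low, so the pointer is at about 0.50. That matches the side-only reading of 0.496–0.499. I'll raise by that much and repeat the edge check as code.

```bash
python3 -m handwheel '[[0,0.7,-1.5,0,0,0,1],[0,1.5,-3,0,0,0,1],[0,2.5,-4.8,0,0,0,1],[0,2.5,-4.8,0,0,0,1],[0,2.5,-4.8,0,0,0,1],[0,2.5,-4.8,0,0,0,1]]'
python3 - <<'E'
from pt import *
ang()
ims=[]
for k in range(3): ims.append(ctrl.get_image('side'))
cv2.imwrite('pics/side5.png',np.mean(ims,0)[:,:,::-1].round())
ims=[ctrl.get_image('top') for k in range(2)]
cv2.imwrite('pics/top5.png',np.mean(ims,0)[:,:,::-1].round())
a=cv2.imread('pics/side5.png')[115:185,245:325];cv2.imwrite('pics/side5zz.png',cv2.resize(a,None,fx=8,fy=8,interpolation=cv2.INTER_CUBIC))
a=cv2.imread('pics/top5.png')[150:250,170:300];cv2.imwrite('pics/top5z.png',cv2.resize(a,None,fx=6,fy=6,interpolation=cv2.INTER_CUBIC))
def edge(f,rows):
    g=cv2.imread(f,0).astype(float);out=[]
    for r in rows:
        # search dark frame left edge near the line
        c0=int(270+.375*(r-158)); x=np.arange(c0-5,c0+7);v=g[r,x]
        i=np.argmin(np.diff(v[1:-1]))+1   # steepest fall
        d=-np.diff(v)[max(i-1,0):i+2]; xs=x[max(i-1,0):i+2]+.5
        out.append((r,(d*xs).sum()/d.sum()))
    return np.array(out)
for f in('side4','side5'):
    e=edge(f'pics/{f}.png',[135,136,137,144,145,146,158,159,160,170,171,172,173,174,175,176,177,178])
    A=np.c_[e[:,0]-126.45,np.ones(len(e))];c,*_=np.linalg.lstsq(A,e[:,1],rcond=None);r=e[:,1]-A@c
    k=abs(r)<.5;c,*_=np.linalg.lstsq(A[k],e[k,1],rcond=None)
    print(f,c,'dTheta',(259.59-c[1])/.775*.015,(e[:,1]-A@c).round(2))
E
```

```text
time: 10.0
position: [0.5102, 0.0894, 0.2261]
tool_rot: [-2.343, -2.089, 0.004]
ft_force: [-8.6, 1.7, 1.5]
grip_width: 0.12
t 10.0 pos [0.5102 0.0894 0.2261] F [-8.6  1.7  1.5] w 0.12 th_z 0.4994 th_x 0.4869 th 0.4966
side4 [  0.37912966 257.93349939] dTheta 0.032061302112394455 [ 0.56  0.21  0.08 -0.54 -0.45 -0.14  0.33  0.17 -0.03 -0.13 -0.17  0.06
 -0.07  0.09 -0.08 -0.07  0.15  0.04]
side5 [  0.38658237 258.8624094 ] dTheta 0.014082398654145876 [ 0.35  0.12 -0.07 -0.1  -0.31 -0.13  0.18  0.02 -0.27 -0.05  0.21  0.07
 -0.18  0.07  0.02  0.24  0.07 -0.24][ WARN:0@5.943] global loadsave.cpp:1063 imwrite_ Unsupported depth image for selected encoder is fallbacked to CV_8U.
```

View pics/side5zz.png

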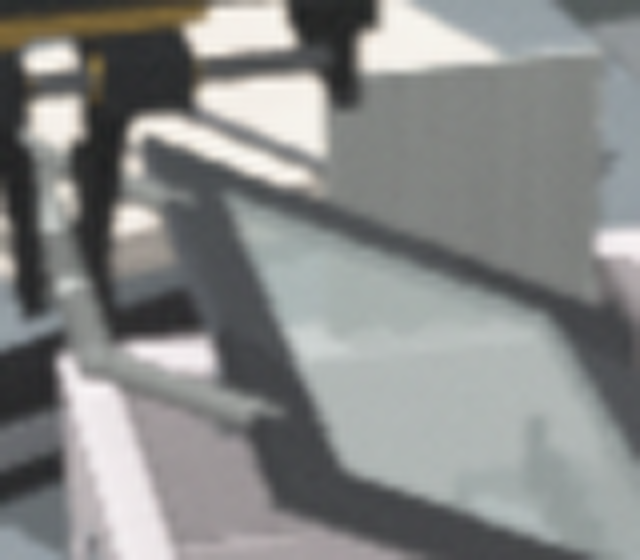

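View pics/top5z.png

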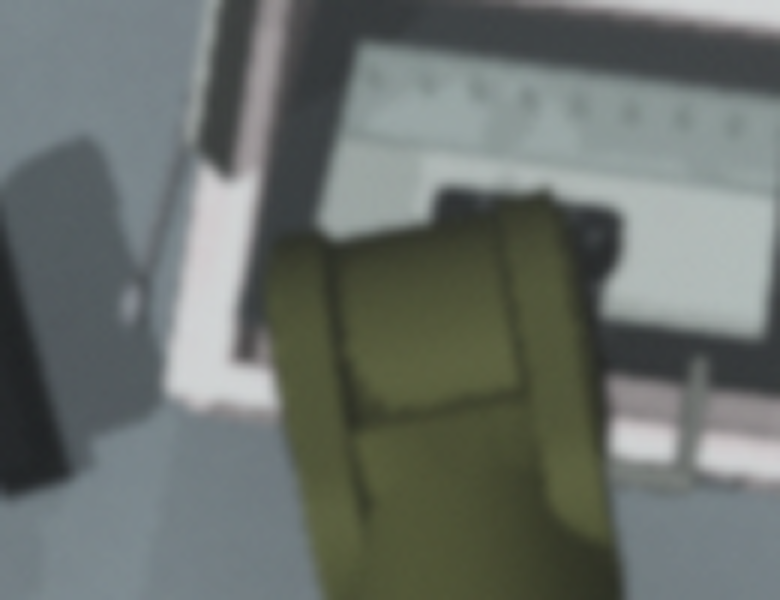

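```bash
python3 - <<'E'
import cv2
g=cv2.imread('pics/top5.png',0)
print(list(range(272,310,2)))
for r in range(196,232): print(r,g[r,272:312:2], '|',g[r,206:216])
a=cv2.imread('pics/top5.png')[180:240,255:320];cv2.imwrite('pics/top5r.png',cv2.resize(a,None,fx=10,fy=10,interpolation=cv2.INTER_CUBIC))
E
```

```text
[272, 274, 276, 278, 280, 282, 284, 286, 288, 290, 292, 294, 296, 298, 300, 302, 304, 306, 308]
196 [153 180 183 182 183 183 183 182 183 184 183 183 180 126  61  56  57  82
 179 193] | [209 209 205 186 144  94  66  62  63  64]
197 [167 181 183 182 183 182 181 183 183 184 182 183 177 118  60  56  56  89
 183 188] | [209 209 202 177 132  86  65  62  65  66]
198 [171 180 181 182 183 182 182 182 183 184 182 183 174 110  59  57  58  93
 187 183] | [210 209 198 167 117  78  65  62  65  68]
199 [167 174 177 179 182 181 182 183 183 184 183 183 172 101  58  57  56  98
 190 179] | [210 208 194 157 106  72  62  62  67  72]
200 [161 168 170 175 177 179 180 181 182 182 183 183 171  95  57  57  57 103
 196 178] | [210 205 189 148  96  69  62  62  68  73]
201 [153 159 163 169 168 172 173 175 178 180 180 181 168  92  57  57  57 107
 198 178] | [209 203 182 137  90  67  62  63  69  74]
202 [131 141 149 155 157 162 165 167 170 173 175 177 165  88  57  57  58 111
 198 182] | [209 203 178 134  88  69  65  64  69  74]
203 [ 98 108 121 128 135 145 153 157 161 164 167 169 156  83  57  56  58 111
 196 181] 
[... 3011 characters left out ...]
] | [123 123 122 121 121 119 119 119 119 118]
227 [116 130 136 136 143 123 114 153 188 198 201 203 206 208 208 209 210 211
 210 210] | [122 122 122 121 121 120 120 121 120 119]
228 [115 122 123 120 124 116 112 127 156 174 179 184 195 201 203 205 208 210
 209 210] | [122 122 122 121 121 121 120 121 120 119]
229 [111 119 121 121 122 122 115 105 121 140 140 152 172 180 182 190 199 203
 204 207] | [121 122 121 121 120 119 120 119 119 119]
230 [103 114 118 116 117 121 117 104 107 115 112 128 146 148 150 162 176 182
 185 195] | [122 123 121 121 121 119 119 119 119 119]
231 [102 113 117 112 111 115 115 112 112 111 109 123 131 131 131 141 148 149
 156 172] | [123 121 121 121 121 120 119 120 119 120]
```

View pics/top5r.png

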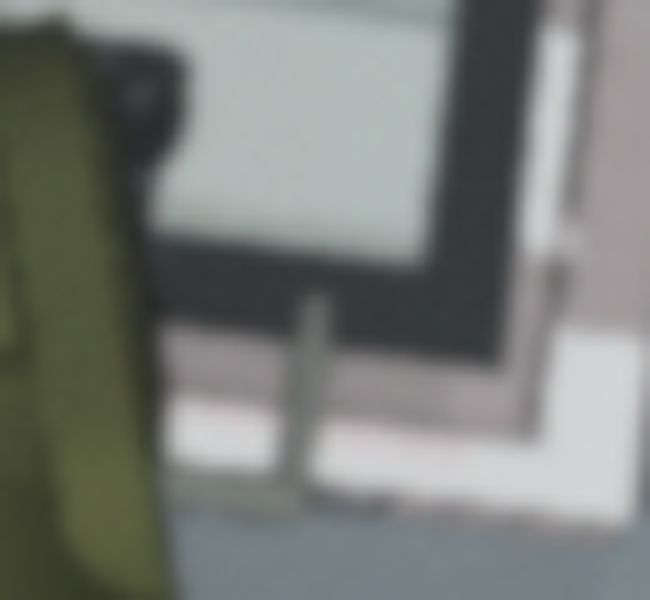

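The side check still gives about +0.011–0.014 rad, and the top-view edge line (v≈212.45+0.128(u−274)) against the disc at (191.1,200.2) gives +0.007–0.023. I'll raise by about 0.012 more.

```bash
python3 -m handwheel '[[0,0.7,-1.4,0,0,0,1],[0,1.4,-2.7,0,0,0,1],[0,1.4,-2.7,0,0,0,1],[0,1.4,-2.7,0,0,0,1],[0,1.4,-2.7,0,0,0,1],[0,1.4,-2.7,0,0,0,1]]'
python3 - <<'E' 2>/dev/null
from pt import *
ang()
def avg(n,k):
    a=np.mean([ctrl.get_image(n) for _ in range(k)],0).round().astype(np.uint8)[:,:,::-1]; return a
cv2.imwrite('pics/side6.png',avg('side',3));cv2.imwrite('pics/top6.png',avg('top',3))
g=cv2.imread('pics/side6.png',0).astype(float)
pts=[]
for r in [135,136,137,143,144,145,156,157,158,168,169,170,171,172,173,174,175,176]:
    c0=int(270.5+.385*(r-157)); x=np.arange(c0-5,c0+7);d=-np.diff(g[r,x]);i=np.argmax(d[1:-1])+1
    pts.append((r,(d[i-1:i+2]*(x[i-1:i+2]+.5)).sum()/d[i-1:i+2].sum()))
pts=np.array(pts);l=cv2.fitLine(pts[:,::-1].astype(np.float32),cv2.DIST_HUBER,0,.01,.01).ravel()
u=l[2]+(126.45-l[3])*l[0]/l[1];print('side: line u at disc',u,'slope',l[0]/l[1],'dTheta',(259.48-u)/.775*.015)
print((pts[:,1]-(l[2]+(pts[:,0]-l[3])*l[0]/l[1])).round(2))
g=cv2.imread('pics/top6.png',0).astype(float);pts=[]
for c in [275,276,277,278,279,280,281,290,291,292,293,294,295,296,297,298,299,300,301,302]:
    v=g[204:222,c];i=np.argmax(v>98);pts.append((c,204+i-1+(98-v[i-1])/(v[i]-v[i-1])))
pts=np.array(pts);k=np.polyfit(pts[:,0]-191.1,pts[:,1],1);m=pts.mean(0)
for s in(k[0],.131,.135):
    v=m[1]+(191.1-m[0])*s-.77;print('top slope',s,'mid line v at disc',v,'dTheta',(v-200.24)*2.5e-3/.097)
E
```

```text
time: 11.0
position: [0.5116, 0.0892, 0.2289]
tool_rot: [-2.343, -2.089, 0.004]
ft_force: [-9.0, 0.5, 1.8]
grip_width: 0.128
t 11.0 pos [0.5116 0.0892 0.2289] F [-9.   0.5  1.8] w 0.128 th_z 0.512 th_x 0.499 th 0.5089
side: line u at disc 259.87415 slope 0.38206792 dTheta -0.0076284106
[ 0.18  0.03  1.51 -1.55 -0.22 -0.27  0.2  -0.05 -0.16 -4.3   0.22  0.01
 -0.23  0.06 -0.02  0.2   0.06 -0.16]
top slope -0.14904541019405748 mid line v at disc 223.03139077029454 dTheta 0.5874069786158383
top slope 0.131 mid line v at disc 195.41891332516047 dTheta -0.12425481120720451
top slope 0.135 mid line v at disc 195.02451332516046 dTheta -0.13441975966081324
```

```bash
python3 - <<'E' 2>/dev/null
from pt import *
for f,off in(('top4',0),('top5',0),('top6',0)):
    g=cv2.imread(f'pics/{f}.png',0).astype(float);pts=[]
    for c in [275,276,277,278,279,280,281,290,291,292,293,294,295,296,297,298,299,300,301]:
        r0=int(208+.13*(c-274)); v=g[r0:r0+10,c];i=np.argmax(v>98);pts.append((c,r0+i-1+(98-v[i-1])/(v[i]-v[i-1])))
    pts=np.array(pts);k=np.polyfit(pts[:,0]-191.1,pts[:,1],1);m=pts.mean(0)
    print(f,m,k[0],[( s,round((m[1]+(191.1-m[0])*s-.77-200.24)*2.5e-3/.097,4)) for s in(k[0],.131,.135)])
for f in('side4','side5','side6'):
    g=cv2.imread(f'pics/{f}.png',0).astype(float);pts=[]
    for r in [135,136,144,145,157,158,159,170,171,172,173,174,175,176,177]:
        c0=int(270.2+.38*(r-158)); x=np.arange(c0-4,c0+6);d=-np.diff(g[r,x]);i=np.argmax(d[1:-1])+1
        pts.append((r,(d[i-1:i+2]*(x[i-1:i+2]+.5)).sum()/d[i-1:i+2].sum()))
    pts=np.array(pts)
    for it in range(3):
        k=np.polyfit(pts[:,0],pts[:,1],1);res=pts[:,1]-np.polyval(k,pts[:,0]);pts=pts[abs(res)<max(.35,2*res.std())] if it<2 else pts
    print(f,k[0],len(pts),'dTheta',(259.48-np.polyval(k,126.45))/.775*.015)
# edge slopes predicted by calibration
def proj(n,q):
    m=ctrl.camera_model(n);d=R.from_rotvec(m['orientation']).inv().apply(q-m['xyz']);u=m['mtx']@np.array([d[0],-d[1],-d[2]]);return u[:2]/u[2]
th=.5
P=lambda y,t=-.004:H+MX*(-.2*np.cos(th)+t*np.sin(th))+MY*y+np.array([0,0,.2*np.sin(th)+t*np.cos(th)])
for n in('side','top'):
    a,b,c,d=proj(n,P(.167)),proj(n,P(-.125)),proj(n,P(.125)),proj(n,P(.167,0));print(n,a,b,c,d,(b-a)[1]/(b-a)[0],(b-a)[0]/(b-a)[1])
E
```

```text
top4 [289.05263158 215.39118611] 0.1352737819776452 [(np.float64(0.1352737819776452), np.float64(0.0291)), (0.131, np.float64(0.0399)), (0.135, np.float64(0.0298))]
top5 [289.05263158 214.49422369] 0.13216117619750725 [(np.float64(0.13216117619750725), np.float64(0.0139)), (0.131, np.float64(0.0168)), (0.135, np.float64(0.0067))]
top6 [289.05263158 213.9849349 ] 0.13537207065791837 [(np.float64(0.13537207065791837), np.float64(-0.0073)), (0.131, np.float64(0.0037)), (0.135, np.float64(-0.0064))]
side4 0.36822363289694887 13 dTheta 0.02011810672502289
side5 0.3841470344985938 13 dTheta 0.008714528407632871
side6 0.38337810791198484 15 dTheta -0.006192136049626682
side [259.11515086 125.91878733] [279.64217229 176.43119168] [261.51675086 131.8285873 ] [259.71318599 124.70411147] 2.4607761288554824 0.4063758536478913
top [193.07440355 201.04393041] [305.51146275 216.17709785] [209.20576972 203.21508881] [192.93889789 200.13121257] 0.1345923448542303 7.429843064871527
```

Both views now agree within about ±0.008 rad, with mixed sign, so I'll stay here. Last check before handing in: the pointer and desk objects unmoved, and the guard steady.

```bash
python3 - <<'E' 2>/dev/null
from pt import *
a=cv2.imread('pics/top0.png',0).astype(float);b=cv2.imread('pics/top6.png',0).astype(float)
for f in('top0','top6'):
    g=cv2.imread(f'pics/{f}.png',0)[196:206,187:194].astype(float)-86;g[g<4]=0;r,c=np.mgrid[196:206,187:194];print(f,'disc',(g*c).sum()/g.sum(),(g*r).sum()/g.sum())
A=cv2.imread('pics/side0.png',0).astype(float);B=cv2.imread('pics/side6.png',0).astype(float)
print('side cup/tape diff',abs(A-B)[235:305,235:355].max(),'top cup/tape',abs(a-b)[185:275,335:378].mean(), 'stapler',abs(a-b)[180:232,154:184].mean(),'rod',abs(A-B)[128:138,272:284].mean())
ang()
E
python3 -m handwheel '[[0,0,0,0,0,0,1],[0,0,0,0,0,0,1]]'
```

```text
top0 disc 191.10747663551402 200.2398753894081
top6 disc 190.90753424657535 200.2203196347032
side cup/tape diff 78.0 top cup/tape 14.963824289405684 stapler 3.708974358974359 rod 24.258333333333333
t 11.3 pos [0.5116 0.0892 0.2289] F [-9.8  1.5  2.5] w 0.129 th_z 0.5121 th_x 0.4989 th 0.509
time: 11.55
position: [0.5117, 0.0893, 0.2289]
tool_rot: [-2.343, -2.089, 0.004]
ft_force: [-8.7, 0.1, 1.7]
grip_width: 0.125
```

View pics/side6.png

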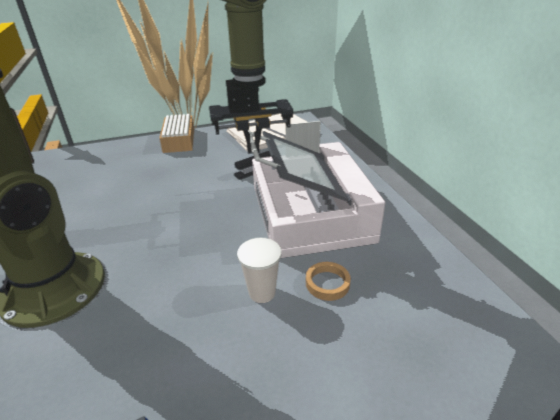

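The side view shows the cup (260,253) and tape (328,281) in place; their pixel differences come from the arm's shifted shadow. The top-view disc is unchanged within 0.2 px. Handing in.

```bash
python3 -c "
from bench import ctrl
print(ctrl.close_job())"
```

```text
the job is handed in; nothing more can be done
None
```

The job is handed in, with the guard still gripped and steady at about 0.51 rad, in line with the pointer as far as the cameras can tell. It finished at 11.6 s of the 38 s allowed.

- **Pressing home:** I gripped the bar and pressed down. The force rose from 6 to 14 N as the guard stopped, and I held it at about 20 N for over 0.6 s.
- **Lining up:** I swung the guard up and corrected it twice, by extending its front edge to the pointer disc in two camera views.
    - **Final edge check:** the side view gave −0.006 rad (about +0.008 with the slope the calibration predicts). The top view gave −0.007 to +0.004.
    - **Disagreement:** my first direct fix of the pointer read 0.485, against 0.496–0.499 from the side view alone. At an earlier pose the side view also put the guard about 0.02–0.03 rad lower than the arm's position did. I trusted the edge comparison, so allow roughly 0.01 rad of uncertainty.
- **Left alone:** the disc is unmoved in the top view (within 0.2 px), and the cup and tape look in place. The simple pixel-difference check was inconclusive: it showed changes around the cup and tape that I put down to the arm's shadow. It also changed at the pointer rod, probably from the gripper or its shadow, and I didn't look into that further. The stapler area barely changed.
- **Steady side force:** about 9–10 N along x remained on the wrist at the end, well within the limits.

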